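# Level the bird's circuit board and lock its frame

## Task

The green circuit board for a singing plaster bird stands tilted in one of the two rework frames on the bench. Turn it about its long axis until it lies level, components up, then lock that frame by turning its orange wing knob a quarter turn clockwise to its stop. Leave the white display panel in the other frame tilted as it is.

Things in the scene. Friction and masses are not known exactly. Their poses are not given: they have to be found in the camera images.
- frame: Fixed rework frame with the green board; a like frame with the white panel stands left or right of it. Two aluminium posts 32 x 20 mm, 115 mm high, at y = -105 and +105 mm; steel feet 100 mm long. Origin: underside centre, on the bench; y along the board's long axis, z up. Pivot line: x = 0, z = 90 mm. Orange knob on the +y post only.
- board (a joint): Green board's tilt about frame y, rad: 0 level, components up; + raises its long edge on frame -x (robot side); starts 0.45 to 0.85. 100 x 160 x 4 mm, centred on the pivot line. Clear pale strip 25 mm wide along the raised edge; parts to 11 mm high elsewhere; end bars 5 mm proud. Balanced, stiff (3 N at 40 mm): stays where left, no stop at level (range +-1.1). Pushing the raised half down lowers it.
- lock (a joint): Orange wing knob, vertical axis at x = 0, y = +105 mm of the frame; rad, grows clockwise from above. 0 open (wing along frame x), 1.57 locked, at its stop (wing along frame y); starts 0 to 0.25. Wing 44 long, 14 mm thick, from 121 to 157 mm above the bench, on a disc 42 mm wide. Turns against 0.05 N m, stays where left.
- panel_edge (a point): Middle of the robot-side long edge of the white display panel (dark screen, 100 x 160 mm) in the other frame, which is built like the first; that panel is tilted and its knob is locked already (wing along its frame). To be left alone.

How it is judged:
On the way, in this order (a step that is already met when the one before it is completed fails the run):
1. the green board has been turned level, within 11 degrees (value of joint board between -0.2 and 0.2 rad and value of joint lock below 0.6 rad), for 0.2 s.
2. the frame's orange knob is then turned to its locked position, within 20 degrees of the stop, with the board still level (value of joint board between -0.2 and 0.2 rad and value of joint lock above 1.22 rad), for 0.2 s.
At the end, for the whole second after the job is handed in: The green board lies level, components up, within 0.2 rad (11 degrees), and the orange knob of its frame stands within 0.35 rad (20 degrees) of its locked stop, both at rest (all of step 2 and velocity of joint board between -0.05 and 0.05 rad/s and velocity of joint lock between -0.05 and 0.05 rad/s); the robot touches nothing.
It fails at once if the white panel in the other frame has been turned (its edge moved more than 12 mm) (distance of panel_edge from where it was at the start of the episode above 0.012 m).
It also fails if it takes over 48 s, if anything falls off the work surface, if the arm or the gripper's body presses on something with over 40 N, if the wrist force passes 120 N, or if a joint passes its speed limit or range.

## Robot

A 7-joint arm with a two-finger parallel gripper is mounted at the origin on the work surface. World frame = base frame: x ahead of the robot, y to its left, z up, the work surface at z = 0. Lengths are in m, angles in rad, forces in N, time in s.
With the tool pointing down it reaches from about 0.425 to 0.875 m from the base axis. Payload 8.4 kg.
Tool frame: the origin (TCP) lies midway between the tips of the shut fingers; the grasp point (between the pads) lies 19 mm behind it; y points along the fingers, z is the direction in which the jaws open and shut, and the axes are right-handed (so a half turn about y gives the same grasp; the last joint's range is limited). The gripper opens to 87 mm and grips with 3 to 60 N. Pads are 19 mm wide; open, the fingers measure 117 mm over their backs; the gripper's body (75 mm by 190 mm) begins 51 mm behind the grasp point.
Start: joints at [1.048, 0.333, 0.04, 1.465, -0.013, 1.343, -0.059], TCP at [0.267, -0.592, 0.223] pointing down, gripper open.
Joint ranges: [-2.58, 2.58], [-0.38, 2.09], [-1.3, 1.39], [0.25, 2.4], [-1.5, 4.64], [0.08, 2.09], [-2.65, 2.65]. Speed limits (rad/s): [2.22, 2.22, 2.79, 2.79, 3.14, 3.14, 3.14].

## Interface

Orientations are given as a unit quaternion [w, x, y, z].
In Python, from cell import bot, vision, finish_job gives the robot as it stands.
- The arm moves only by the shell command python3 -m inch 'ROWS' [FORCE]. ROWS is JSON, a list of rows, each a list of 5 numbers: the shift along the world's x, y, z in m, then the turn about the world's z in rad, then the opening, from 0 (shut) to 1 (fully open). In form: [[tx, ty, tz, spin, claw], ...]. A call has 1 to 5 rows; each row shifts and turns the commanded pose from where the row before left it; what a row does not reach is not made up. A row lasts 1/10 s, in which the tool goes at most 50 mm and 8.59 degrees, less where a joint would pass 70% of its speed; a pose out of reach is approached as far as the arm can. A call with a gripper value outside its range is refused whole. The fingers move at their own pace and stop on an object; FORCE is the grip in N (left out, the last holds). Time passes only in rows, so rows that do not move let the fingers close. It gives the time, the measured TCP pose, the force and the opening at its end, in the units of the state.
- bot.get_state(): the state, without advancing time (a new reading comes with each control period).
- vision.snapshot(name): name is "scene" or "side" or "wrist"; returns a dict with "frame" (420x560x3 uint8, red, green, blue), "range_z" (420x560 float32, m along the optical axis (not along the pixel's ray), 0 where there is no reading), "fx", "fy", "cx", "cy" (pixels), "origin" and "attitude" of the camera in the world. Camera axes: x right, y down, z forward; pixel columns grow to the right and rows downward; lengths in m; the calibration is good to about 2 mm. The wrist camera is an equidistant fisheye: a pixel r from the principal point sees the ray r / f radians off the axis. A picture is of the moment at which its call begins.
- finish_job(): hands the job in, once; it reports no verdict.
Trained networks look in a picture, given as the dict that the camera call returned (one of the last four; its "shot" number tells which), for a name from the list of things; names that differ only in an ending like _2 or _b are one class to them, and where a whole thing is asked for, a point or a joint stands for the part that bears it (a point fixed in the world has none). Each returns a list of dicts, best first, with "conf" (0 to 1); they miss things now and then, are a little off and sometimes report something else, mostly with a low value. They report only what shows in the picture. A call takes as long as a camera call.
- vision.boxes_of(name, picture): "centre" ([column, row] in pixels, amid what is visible of it).
The state is a dict: "t": time; "qpos": joint angles; "dq": joint speeds; "joint_torque": joint torques, N m; "position": TCP position; "orientation": TCP orientation; "wrist_force": force on the tool from outside, world axes, zero at the start; "ft_torque": the same for the moment, N m; "grip_width": finger opening in m.
Only numpy, scipy, OpenCV 4.12 (cv2) and the standard library are available. Lean on these libraries where they do the work, as an engineer would, in place of code of your own. Each camera call takes 0.05 s, during which the arm holds its last target.

## Working session

There is one attempt and no reset: what is moved stays moved. The work goes in short steps, Python scripts to look and compute and a shell command to move; the robot and the scene stay as the last step left them, time stands still between calls to the robot, and variables do not carry over. Pictures are saved under pics/ and viewed, and the job is handed in when it is done.

```bash
mkdir -p pics; ls; cat > h.py <<'E'
import numpy as np, cv2
from cell import bot, vision
def save(p,n): cv2.imwrite('pics/'+n+'.png',cv2.cvtColor(p['frame'],cv2.COLOR_RGB2BGR))
def R(p):
    a=np.array(p['attitude'],float)
    if a.shape==(3,3): return a
    from scipy.spatial.transform import Rotation as Ro
    return Ro.from_quat(a[[1,2,3,0]]).as_matrix()
def world(p):
    z=p['range_z'].astype(float); h,w=z.shape
    u,v=np.meshgrid(np.arange(w),np.arange(h))
    c=np.stack([(u-p['cx'])/p['fx']*z,(v-p['cy'])/p['fy']*z,z],-1)
    P=c@R(p).T+np.array(p['origin']); P[z<=0]=np.nan
    return P
E
python3 - <<'E'
from h import *
s=bot.get_state(); print(s['t'],s['position'],s['orientation'],s['grip_width'])
for n in ['scene','side']:
    p=vision.snapshot(n); save(p,n+'0'); np.savez('/tmp/'+n+'0.npz',**{k:v for k,v in p.items()})
    print(n,p['origin'],np.array(p['attitude']).shape)
    for k in ['frame','board','lock','panel_edge']:
        try: print(k,[(d['conf'],d['centre']) for d in vision.boxes_of(k,p)][:3])
        except Exception as e: print(k,e)
E
```

```text
pics
0.0 [ 0.26708131 -0.59207025  0.22165403] [ 0.14856621 -0.14886798  0.69184596 -0.69073553] 0.08694106173477459
scene [0.92048678 0.12666838 0.64316906] (4,)
frame [(0.67, [141.8, 225.9])]
board [(0.69, [134.3, 219.7])]
lock [(0.59, [188.3, 219.4])]
panel_edge [(0.74, [143.5, 225.8]), (0.62, [335.2, 220.6])]
side [0.11670575 0.58895789 0.74990469] (4,)
frame [(0.94, [322.6, 164.6])]
board [(0.83, [344.2, 137.8]), (0.49, [325.1, 164.0])]
lock [(0.81, [302.3, 153.8])]
panel_edge [(0.91, [254.3, 253.8])]
```

View pics/scene0.png

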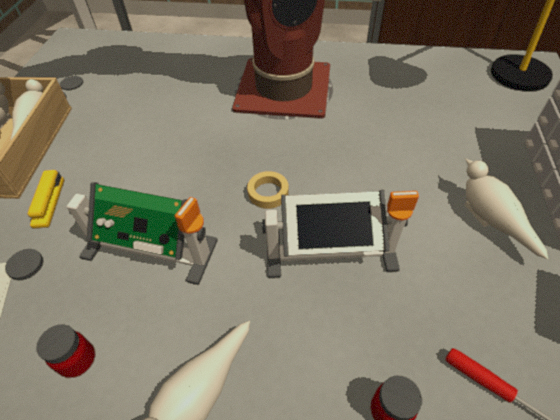

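View pics/side0.png

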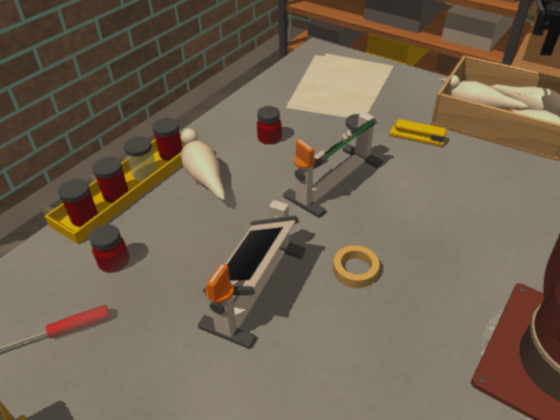

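The green board is in the left frame in the scene view (around 140,220, its knob at 190,215). The panel frame is at 335,225. Next I'll measure both.

```bash
python3 - <<'E'
from h import *
class D(dict): pass
for n in ['scene','side']:
    z=np.load('/tmp/'+n+'0.npz',allow_pickle=True); p={k:(z[k] if z[k].ndim else z[k].item()) for k in z.files}
    P=world(p); hsv=cv2.cvtColor(p['frame'],cv2.COLOR_RGB2HSV); H,S,V=[hsv[...,i].astype(int) for i in range(3)]
    ok=np.isfinite(P[...,0])
    g=(H>45)&(H<85)&(S>120)&ok&(P[...,2]>.03); o=(H>5)&(H<18)&(S>190)&ok&(P[...,2]>.1)
    Q=P[g]; c=np.median(Q,0); q=Q[np.linalg.norm(Q-c,axis=1)<.12]; c=q.mean(0)
    U,s,Vt=np.linalg.svd(q-c,full_matrices=False); print(n,'green',len(q),c,'\n',Vt, s/np.sqrt(len(q)))
    for a in Vt: d=(q-c)@a; print(' ext',np.percentile(d,[1,99]))
    k,lab,st,ce=cv2.connectedComponentsWithStats(o.astype(np.uint8))
    for i in range(1,k):
        if st[i,4]>60:
            q=P[lab==i]; q=q[np.linalg.norm(q-np.median(q,0),axis=1)<.05]
            top=q[q[:,2]>.150]; w=q[(q[:,2]>.13)]
            U,s,Vt=np.linalg.svd(w[:,:2]-w[:,:2].mean(0),full_matrices=False)
            print(' orange',ce[i],st[i,4],q.mean(0),q.min(0),q.max(0),'top',len(top),top.mean(0) if len(top) else 0,'dir',Vt[0],s)
            if len(top)>5: print('   topc',cv2.minAreaRect((top[:,:2]*1000).astype(np.float32)))
    # feet / posts
    for nm,zl,zh in [('feet',.004,.03),('post',.085,.118)]:
        m=ok&(P[...,2]>zl)&(P[...,2]<zh)&(P[...,0]>.35)&(P[...,0]<.75)&(P[...,1]>-.45)&(P[...,1]<.25)
        k,lab,st,ce=cv2.connectedComponentsWithStats(m.astype(np.uint8))
        for i in range(1,k):
            if st[i,4]>50: print(nm,ce[i],st[i,4],P[lab==i].mean(0),P[lab==i].min(0),P[lab==i].max(0))
E
```

```text
scene green 3612 [ 0.52849683 -0.18360941  0.09512794] 
 [[ 0.08559765  0.99557405  0.03879897]
 [ 0.6671147  -0.02834636 -0.74441551]
 [-0.74002095  0.08960359 -0.66658847]] [0.04620988 0.02786464 0.00111867]
 ext [-0.07880922  0.07493822]
 ext [-0.04403836  0.05156473]
 ext [-0.00271185  0.00251707]
 orange [401.38986014 205.85314685] 572 [0.48773089 0.25268781 0.13568324] [0.47944764 0.23214578 0.11568764] [0.50081011 0.27337758 0.15834367] top 118 [0.48524746 0.25249565 0.15431305] dir [-0.14015882  0.99012903] [0.2268055  0.02616614]
   topc ((485.0113220214844, 252.92333984375), (10.28346061706543, 41.049705505371094), 1.2342015504837036)
 orange [189.85873606 218.82342007] 538 [ 0.55094692 -0.07459815  0.13586115] [ 0.5275184  -0.09518541  0.11540455] [ 0.56634661 -0.05915832  0.15749209] top 119 [ 0.54989298 -0.07686176  0.15427873] dir [ 0.90660146 -0.42198791] [0.22898611 0.0465188 ]
   topc ((547.732421875, -75.67462158203125), (13.620389938354492, 40.86827850341797), 56.55554962158203)
feet [ 48.76780186 204.89628483] 646 [ 0.45913113 -0.41407068  0.01465425] [ 0.37993912
[... 2893 characters left out ...]
9] 808 [0.379693   0.01863209 0.01862015] [ 0.35002117 -0.02729975  0.00404   ] [0.41009453 0.05906507 0.02606795]
feet [124.94736842 257.56578947] 76 [0.73246789 0.24025427 0.01738335] [0.72803713 0.22641986 0.00408637] [0.74206512 0.2499295  0.02968808]
post [353.75517241 128.82758621] 290 [ 0.52477183 -0.24628024  0.10247656] [ 0.5042581  -0.2982117   0.08520712] [ 0.54456685 -0.11989938  0.11771474]
post [305.92307692 170.13076923] 260 [ 0.535909   -0.07456492  0.1009201 ] [ 0.51238781 -0.09941091  0.08513892] [ 0.5604214  -0.05857564  0.11792356]
post [261.65437971 250.06896552] 2523 [0.48390816 0.13984297 0.10295951] [0.43697022 0.03484286 0.08502535] [0.53285335 0.24998308 0.11797632]
```

```bash
python3 - <<'E'
import cv2
for n,b in [('scene',(60,150,430,290)),('side',(180,80,400,360))]:
    i=cv2.imread(f'pics/{n}0.png')[b[1]:b[3],b[0]:b[2]]
    f=2
    cv2.imwrite(f'pics/{n}0z.png',cv2.resize(i,None,fx=f,fy=f,interpolation=cv2.INTER_CUBIC))
E
```

```text
(no output)
```

View pics/scene0z.png

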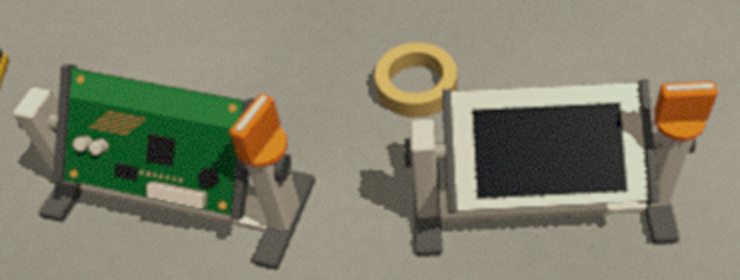

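View pics/side0z.png

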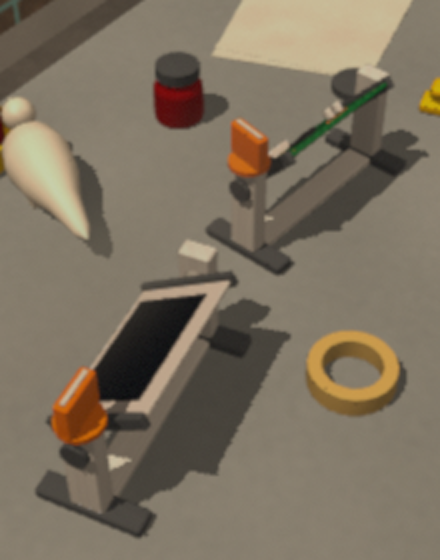

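```bash
python3 - <<'E'
from h import *
from scipy.spatial.transform import Rotation as Ro
from scipy.optimize import minimize
T=[];G=[];Po=[]
for n in ['scene','side']:
    z=np.load('/tmp/'+n+'0.npz',allow_pickle=True); p={k:(z[k] if z[k].ndim else z[k].item()) for k in z.files}
    P=world(p); hsv=cv2.cvtColor(p['frame'],cv2.COLOR_RGB2HSV); H,S=hsv[...,0].astype(int),hsv[...,1].astype(int)
    Q=P.reshape(-1,3); 
    d=np.linalg.norm(Q[:,:2]-[.545,-.075],axis=1)
    t=Q[(d<.035)&(Q[:,2]>.128)&(Q[:,2]<.162)]; T.append(t)
    po=Q[(np.linalg.norm(Q[:,:2]-[.519,-.283],axis=1)<.04)&(Q[:,2]>.111)&(Q[:,2]<.119)]
    print(n,len(t),'post far',len(po),po.mean(0),po.min(0),po.max(0))
    f=Q[(Q[:,2]>.005)&(Q[:,2]<.016)&(Q[:,1]>-.1)&(Q[:,1]<-.03)&(Q[:,0]>.45)&(Q[:,0]<.65)]
    print('near foot',len(f),cv2.minAreaRect((f[:,:2]*1000).astype(np.float32)))
    f=Q[(Q[:,2]>.005)&(Q[:,2]<.016)&(Q[:,1]>-.32)&(Q[:,1]<-.25)&(Q[:,0]>.44)&(Q[:,0]<.65)]
    print('far foot',len(f),cv2.minAreaRect((f[:,:2]*1000).astype(np.float32)))
for nm,TT in [('both',np.vstack(T)),('scene',T[0]),('side',T[1])]:
    def cost(v):
        x,y,a=v; e=TT[:,:2]-[x,y]; u=e@[np.cos(a),np.sin(a)]; w=e@[-np.sin(a),np.cos(a)]
        dx=np.abs(u)-.022; dy=np.abs(w)-.007
        sd=np.where((dx>0)|(dy>0),np.hypot(np.maximum(dx,0),np.maximum(dy,0)),np.maximum(dx,dy))
        top=np.abs(TT[:,2]-.157)<.003
        sd=np.where(top,np.maximum(sd,0),sd)
        return np.sum(np.minimum(np.abs(sd),.006))
    b=min((minimize(cost,[.545,-.075,a],method='Nelder-Mead',options=dict(initial_simplex=np.array([[.545,-.075,a],[.55,-.075,a],[.545,-.07,a],[.545,-.075,a+.1]]))) for a in [-.5,-.3,-.1]),key=lambda r:r.fun)
    print(nm,b.x,b.fun/len(TT))
s=bot.get_state(); q=s['orientation']; M=Ro.from_quat(q[[1,2,3,0]]).as_matrix(); print(M)
print('jaw angle',np.arctan2(M[1,2],M[0,2]))
E
```

```text
scene 475 post far 251 [ 0.5149632  -0.27731642  0.11433983] [ 0.496981   -0.29755952  0.11108424] [ 0.53466339 -0.24500705  0.11898137]
near foot 468 ((543.096435546875, -82.76045227050781), (31.81783676147461, 100.2550277709961), 82.58784484863281)
far foot 300 ((550.659912109375, -277.26904296875), (51.912784576416016, 39.35914993286133), 85.58615112304688)
side 308 post far 88 [ 0.51540876 -0.28076712  0.11365012] [ 0.4906693  -0.2982117   0.11118771] [ 0.5339937  -0.25118964  0.11884188]
near foot 350 ((544.2901611328125, -82.80414581298828), (36.75600051879883, 103.38690185546875), 84.16984558105469)
far foot 355 ((520.6885986328125, -275.0670166015625), (51.03416442871094, 99.791015625), 83.00880432128906)
both [ 0.54376138 -0.07970385 -0.32530135] 0.00045229414019927217
scene [ 0.54302514 -0.07954066 -0.31709093] 0.00026335296260272204
side [ 0.54525897 -0.07998804 -0.31589536] 0.0005848169989403697
[[-9.11547743e-01 -1.13785127e-05  4.11194252e-01]
 [-4.11194252e-01  7.46861876e-05 -9.11547740e-01]
 [-2.03384735e-05 -9.99999997e-01 -7.27588047e-05]]
jaw angle -1.147032513393734
```

```bash
python3 -m inch '[[0.012,0.02,0,0.13,0],[0.012,0.02,0,0.13,0],[0.012,0.02,0,0.13,0],[0.012,0.02,0,0.13,0],[0.012,0.02,0,0.13,0]]' 20
python3 -m inch '[[0.012,0.02,0,0.13,0],[0.012,0.02,0,0.13,0],[0.012,0.02,0,0.13,0],[0.012,0.02,0,0.13,0],[0.012,0.02,0,0.13,0]]'
python3 -m inch '[[0.012,0.02,0,0.13,0],[0.012,0.02,0,0.13,0],[0.012,0.02,0,0.13,0],[0.012,0.02,0,0.13,0],[0.012,0.02,0,0.13,0]]'
python3 -m inch '[[0.012,0.018,0,0.13,0],[0.012,0.018,0,0.13,0],[0.012,0.018,0,0.13,0],[0.012,0.018,0,0.13,0],[0.012,0.018,0,0.13,0]]'
```

```text
t: 1.0
position: [0.3277, -0.4916, 0.2227]
orientation: [-0.363, 0.363, -0.607, 0.607]
wrist_force: [1.0, -1.0, 0.2]
grip_width: 0.0551
t: 1.5
position: [0.3877, -0.3917, 0.2227]
orientation: [-0.538, 0.538, -0.459, 0.459]
wrist_force: [0.5, -0.1, -0.0]
grip_width: 0.0149
t: 2.0
position: [0.4477, -0.2917, 0.2227]
orientation: [-0.656, 0.656, -0.263, 0.263]
wrist_force: [-0.3, 0.0, 0.1]
grip_width: 0.0004
t: 2.5
position: [0.5077, -0.2018, 0.2228]
orientation: [-0.706, 0.706, -0.04, 0.04]
wrist_force: [0.5, 0.5, 0.0]
grip_width: 0.0002
```

```bash
python3 -m inch '[[0.003,0,-0.02,0,0],[0,0,-0.02,0,0],[0,0,-0.02,0,0],[0,0,-0.02,0,0],[0,0,0,0,0]]'
python3 - <<'E'
from h import *
for n in ['scene','side']:
    p=vision.snapshot(n); save(p,n+'1')
a=cv2.imread('pics/scene1.png')[140:290,50:290];b=cv2.imread('pics/side1.png')[60:210,240:480]
cv2.imwrite('pics/c1.png',cv2.resize(np.vstack([a,b]),None,fx=2,fy=2,interpolation=cv2.INTER_CUBIC))
s=bot.get_state();from scipy.spatial.transform import Rotation as Ro
M=Ro.from_quat(s['orientation'][[1,2,3,0]]).as_matrix();print(np.arctan2(M[1,2],M[0,2]),s['qpos'])
E
```

```text
t: 3.0
position: [0.5086, -0.202, 0.1401]
orientation: [0.706, -0.705, 0.043, -0.04]
wrist_force: [-0.4, -0.6, -0.4]
grip_width: 0.0005
1.4529735631375154 [ 0.7349258   0.2262286  -0.49636342  1.79264027  0.11711003  1.15202848
  1.6544418 ]
```

View pics/c1.png

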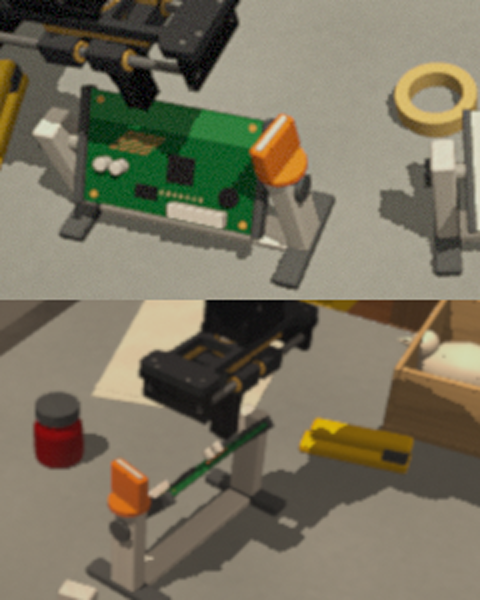

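The fingertip is over the pale strip (about 140,100 in the upper crop), and the knob is clear of the gripper. Now I'll push down along the arc.

```bash
python3 -m inch '[[0,0,-0.006,0,0],[0,0,-0.006,0,0],[0,0,-0.005,0,0],[-0.002,0,-0.004,0,0],[-0.003,0,-0.004,0,0]]'
python3 -m inch '[[-0.003,0.001,-0.004,0,0],[-0.003,0,-0.004,0,0],[-0.003,0,-0.004,0,0],[-0.002,0,-0.004,0,0],[0,0,0,0,0]]'
```

```text
t: 3.6
position: [0.5057, -0.2023, 0.1177]
orientation: [-0.706, 0.706, -0.041, 0.042]
wrist_force: [0.8, 0.4, 3.7]
grip_width: 0.0004
t: 4.1
position: [0.4934, -0.2014, 0.1008]
orientation: [0.706, -0.706, 0.042, -0.041]
wrist_force: [-0.1, -0.8, 0.1]
grip_width: 0.0008
```

```bash
python3 -m inch '[[0,0,-0.003,0,0],[0,0,-0.003,0,0],[0,0,-0.002,0,0],[0,0,0,0,0]]'
cat > m.py <<'E'
from h import *
import sys
def go(tag):
  for n in ['scene','side']:
    p=vision.snapshot(n); save(p,n+tag)
    P=world(p); hsv=cv2.cvtColor(p['frame'],cv2.COLOR_RGB2HSV); H,S=hsv[...,0].astype(int),hsv[...,1].astype(int)
    Q=P[(H>45)&(H<85)&(S>120)&(P[...,2]>.05)]; q=Q[np.linalg.norm(Q-np.median(Q,0),axis=1)<.11]
    for _ in range(3):
        c=q.mean(0);Vt=np.linalg.svd(q-c,full_matrices=False)[2];m=Vt[2]; d=abs((q-c)@m); q=q[d<.004]
    m=m*np.sign(m[2]); ax=m@[.993,-.115,0]
    print(n,len(q),'tilt',np.arctan2(ax,m[2]),'c',c)
  a=cv2.imread(f'pics/scene{tag}.png')[140:290,50:290];b=cv2.imread(f'pics/side{tag}.png')[60:210,240:480]
  cv2.imwrite(f'pics/c{tag}.png',cv2.resize(np.vstack([a,b]),None,fx=2,fy=2,interpolation=cv2.INTER_CUBIC))
go(sys.argv[1])
E
python3 m.py 2
```

```text
t: 4.5
position: [0.4939, -0.2015, 0.093]
orientation: [0.706, -0.706, 0.042, -0.041]
wrist_force: [-0.3, -0.8, -1.2]
grip_width: 0.0005
scene 2858 tilt 0.007749967802401425 c [ 0.53326245 -0.18567167  0.09152948]
side 709 tilt 0.03246231086048051 c [ 0.51631309 -0.17070415  0.09100481]
```

View pics/c2.png

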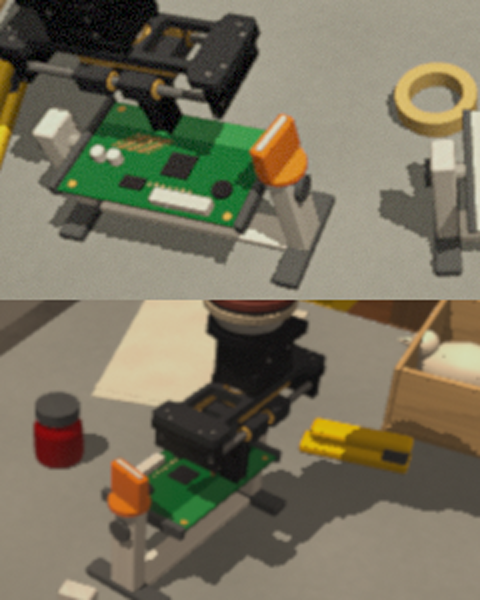

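The board is level, at 0.01–0.03 rad. I'll lift and move over the knob.

```bash
python3 -m inch '[[0,0,0.02,0,0],[0,0,0.03,0,0],[0,0,0.04,0,0],[0,0,0.04,0,0],[0.01,0.025,0,-0.05,0.6]]'
python3 -m inch '[[0.01,0.025,0,-0.05,0.6],[0.01,0.025,0,-0.05,0.6],[0.01,0.025,0,-0.05,0.6],[0.01,0.022,0,0,0.6],[0,0,0,0,0.6]]'
python3 m.py 3
python3 - <<'E'
from h import *
p=vision.snapshot('wrist');save(p,'wrist3');print(p['origin'],p['fx'],[(d['conf'],d['centre']) for d in vision.boxes_of('lock',p)])
from h import bot
s=bot.get_state();from scipy.spatial.transform import Rotation as Ro
M=Ro.from_quat(s['orientation'][[1,2,3,0]]).as_matrix();print(np.arctan2(M[1,2],M[0,2]),s['qpos'],s['grip_width'])
E
```

```text
t: 5.1
position: [0.506, -0.1804, 0.2291]
orientation: [-0.703, 0.706, -0.059, 0.064]
wrist_force: [0.0, 0.3, -0.1]
grip_width: 0.0033
t: 5.6
position: [0.5454, -0.0753, 0.2237]
orientation: [0.699, -0.698, 0.11, -0.11]
wrist_force: [0.3, 0.3, 0.2]
grip_width: 0.0411
scene 2950 tilt 0.007693983570092552 c [ 0.53147307 -0.1865654   0.09157157]
side 1330 tilt 0.011718076580658534 c [ 0.51981649 -0.1884105   0.09082001]
[ 0.47847241 -0.05694721  0.38493624] 325.19226210127806 [(0.84, [277.8, 213.6])]
1.2518522059408237 [ 0.58473677  0.17572899 -0.58043653  1.68459893  0.09979819  1.31111717
  1.23751504] 0.05027053514214134
```

View pics/c3.png

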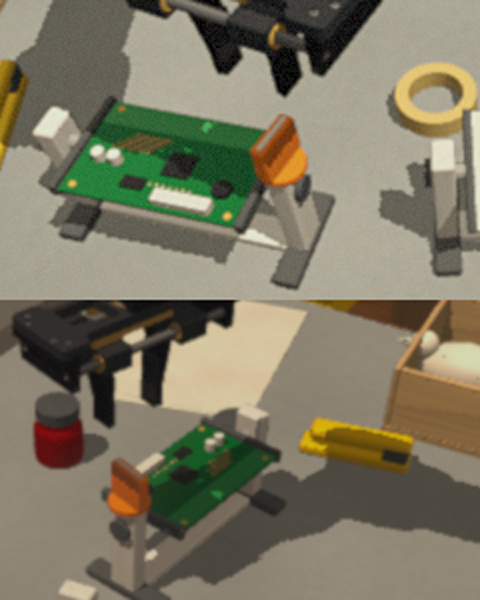

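View pics/wrist3.png

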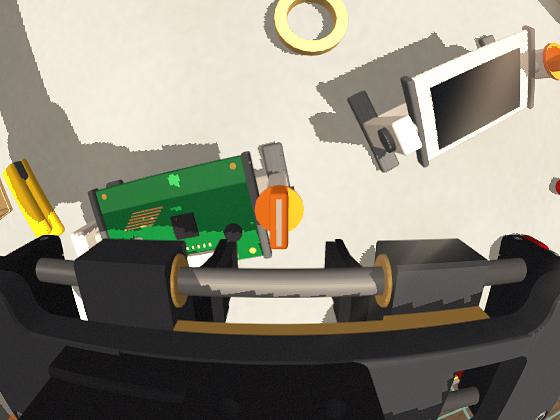

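The wing sits centred between the open fingers (wing at 279,220; fingers at about 230 and 335) and is aligned with them. I'll descend and grip it.

```bash
python3 -m inch '[[0,-0.004,-0.02,0,0.6],[0,0,-0.02,0,0.6],[0,0,-0.02,0,0.6],[0,0,-0.015,0,0.6],[0,0,-0.012,0,0.6]]'
python3 -m inch '[[0,0,0,0,0.3],[0,0,0,0,0.1],[0,0,0,0,0],[0,0,0,0,0],[0,0,0,0,0]]' 15
python3 m.py 4
```

```text
t: 6.3
position: [0.5439, -0.0843, 0.1355]
orientation: [-0.698, 0.698, -0.113, 0.112]
wrist_force: [0.3, -0.2, -0.7]
grip_width: 0.0523
t: 6.8
position: [0.5446, -0.0835, 0.1371]
orientation: [-0.698, 0.698, -0.112, 0.112]
wrist_force: [0.1, 0.7, -0.2]
grip_width: 0.0203
scene 2851 tilt 0.007675168109810368 c [ 0.53252375 -0.18826123  0.09152368]
side 1370 tilt 0.011477139856529386 c [ 0.52059434 -0.1866636   0.0907824 ]
```

View pics/c4.png

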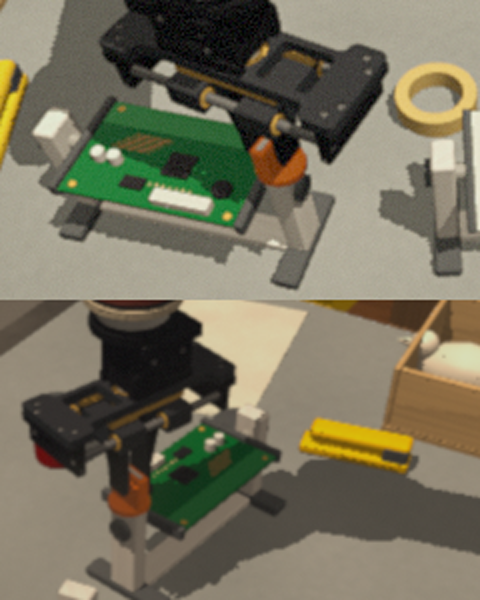

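```bash
python3 -m inch '[[0,0.003,0,0,0],[0,0,0,0,0],[0,0,0,0,0],[0,0,0,0,0]]'
```

```text
t: 7.3
position: [0.5452, -0.0811, 0.1371]
orientation: [-0.698, 0.698, -0.111, 0.113]
wrist_force: [4.7, -1.9, 0.3]
grip_width: 0.0138
```

Gripped at a width of 13.8 mm, which matches the wing thickness. Now I'll turn it clockwise.

```bash
python3 -m inch '[[0,0,0,-0.1,0],[0,0,0,-0.1,0],[0,0,0,-0.1,0],[0,0,0,-0.1,0],[0,0,0,-0.1,0]]'
```

```text
t: 7.8
position: [0.545, -0.0814, 0.1371]
orientation: [-0.648, 0.648, -0.282, 0.283]
wrist_force: [2.4, -3.7, 1.8]
grip_width: 0.0137
```

```bash
python3 -m inch '[[0,0,0,-0.1,0],[0,0,0,-0.1,0],[0,0,0,-0.1,0],[0,0,0,-0.1,0],[0,0,0,0,0]]'; python3 m.py 5
```

```text
t: 8.3
position: [0.5447, -0.0816, 0.1371]
orientation: [-0.579, 0.58, -0.405, 0.406]
wrist_force: [1.8, -4.8, 3.3]
grip_width: 0.0137
scene 2030 tilt 0.009690737407316704 c [ 0.53630682 -0.20680117  0.09152026]
side 1258 tilt 0.013273220806646861 c [ 0.51759599 -0.18350139  0.09089125]
```

```bash
python3 -m inch '[[0,0,0,-0.1,0],[0,0,0,-0.1,0],[0,0,0,-0.08,0],[0,0,0,0,0]]'; python3 -c "
from cell import bot;s=bot.get_state();print(s['ft_torque'])"
python3 -m inch '[[0,0,0,-0.06,0],[0,0,0,0,0]]'; python3 -c "
from cell import bot;s=bot.get_state();print(s['ft_torque'])"
```

```text
t: 8.8
position: [0.5444, -0.0817, 0.1371]
orientation: [-0.518, 0.518, -0.481, 0.482]
wrist_force: [0.6, -5.6, 4.4]
grip_width: 0.0137
[-1.07791501 -0.35855691 -0.10256682]
t: 9.0
position: [0.5444, -0.0816, 0.1371]
orientation: [-0.503, 0.504, -0.496, 0.497]
wrist_force: [-0.2, -4.9, 4.8]
grip_width: 0.0138
[-1.20750775 -0.27085177 -0.0995884 ]
```

```bash
for i in 1; do python3 -m inch '[[0,0,0,-0.05,0],[0,0,0,-0.03,0],[0,0,0,0,0]]'; done; python3 -c "
from cell import bot;s=bot.get_state();print(s['ft_torque'])"
python3 -m inch '[[0,0,0,-0.04,0],[0,0,0,0,0]]'; python3 -c "
from cell import bot;s=bot.get_state();print(s['ft_torque'])"
```

```text
t: 9.3
position: [0.5443, -0.0817, 0.1371]
orientation: [-0.483, 0.484, -0.516, 0.517]
wrist_force: [-0.4, -5.9, 6.0]
grip_width: 0.0139
[-1.21494633 -0.12780087 -0.04255081]
t: 9.5
position: [0.5443, -0.0816, 0.1371]
orientation: [-0.473, 0.473, -0.525, 0.526]
wrist_force: [0.1, -4.1, 5.0]
grip_width: 0.0139
[-1.17374409 -0.11067712 -0.10972495]
```

```bash
python3 -m inch '[[0,0,0,-0.04,0],[0,0,0,0,0],[0,0,0,0,0]]'; python3 -c "
from cell import bot;s=bot.get_state();print(s['ft_torque'])"
python3 -m inch '[[0,0,0,0,0.3],[0,0,0,0,0.5],[0,0,0,0,0.5],[0,0,0,0,0.5],[0,0,0,0,0.5]]'
python3 -m inch '[[0,0,0.02,0,0.5],[0,0,0.03,0,0.5],[0,0,0.04,0,0.5],[-0.03,0,0.04,0,0.5],[-0.04,0,0,0,0.5]]'
python3 -m inch '[[-0.04,0,0,0,0.5],[-0.04,0,0,0,0.5],[-0.03,0,0,0,0.5],[0,0,0,0,0.5],[0,0,0,0,0.5]]'
python3 m.py 6
python3 - <<'E'
from h import *
for n in ['scene','side']:
    p=vision.snapshot(n);P=world(p);hsv=cv2.cvtColor(p['frame'],cv2.COLOR_RGB2HSV);H,S=hsv[...,0].astype(int),hsv[...,1].astype(int)
    q=P[(H>4)&(H<18)&(S>150)&(P[...,2]>.15)&(np.hypot(P[...,0]-.545,P[...,1]+.08)<.04)]
    r=cv2.minAreaRect((q[:,:2]*1000).astype(np.float32)); print(n,len(q),r)
E
```

```text
t: 9.8
position: [0.5443, -0.0815, 0.137]
orientation: [-0.462, 0.463, -0.534, 0.535]
wrist_force: [-0.3, -6.3, 5.8]
grip_width: 0.014
[-1.22212875 -0.11104375  0.26245374]
t: 10.3
position: [0.5441, -0.0802, 0.1363]
orientation: [0.462, -0.462, 0.535, -0.535]
wrist_force: [-0.1, -0.5, 0.0]
grip_width: 0.0413
t: 10.8
position: [0.4766, -0.0799, 0.2715]
orientation: [-0.464, 0.46, -0.533, 0.537]
wrist_force: [-0.1, -0.1, 0.9]
grip_width: 0.0436
t: 11.3
position: [0.3643, -0.0805, 0.267]
orientation: [-0.462, 0.462, -0.535, 0.536]
wrist_force: [0.4, 0.5, -0.3]
grip_width: 0.0435
scene 2951 tilt 0.008670259413679333 c [ 0.53158223 -0.18813646  0.09156593]
side 1396 tilt 0.010441745346677437 c [ 0.51964402 -0.18700806  0.09088583]
scene 143 ((544.2474365234375, -78.85942077636719), (42.682044982910156, 14.534846305847168), 81.58768463134766)
side 83 ((540.9713134765625, -77.91413879394531), (43.20500183105469, 12.730104446411133), 73.2219467163086)
```

View pics/scene6.png

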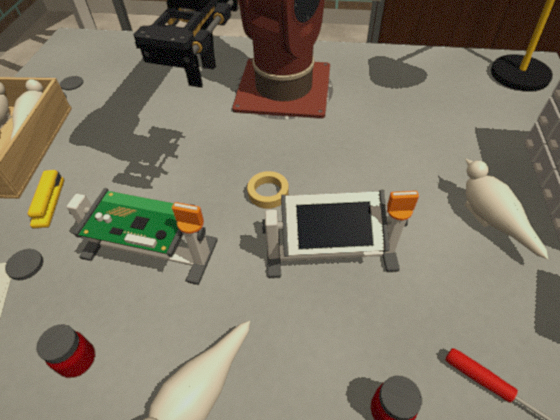

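View pics/c6.png

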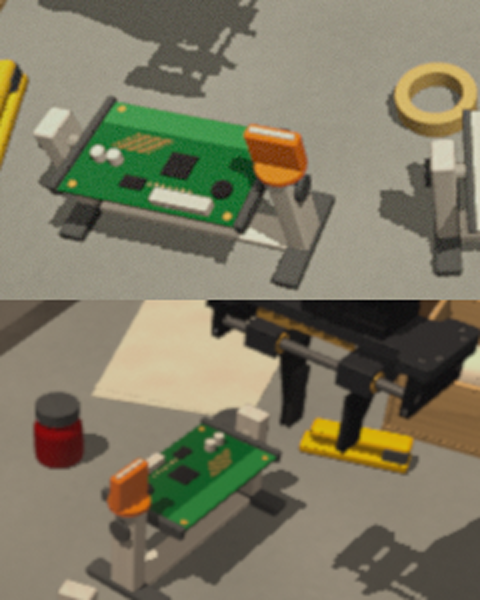

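The stop was reached: the moment about the vertical changed from -0.11 to +0.26 N m. The wing now lies along the frame (orange at 188,217), the board is level, the panel looks unchanged, and the arm is clear. Handing in.

```bash
python3 -c "
from cell import finish_job;print(finish_job())"
```

```text
the job is handed in; nothing more can be done
None
```

The job is handed in: the green board lies level with its components up, and its frame's knob is turned to the locked stop. No verdict is reported on handing in.

- **Board:** I pushed the raised edge down on the clear strip with the shut fingertips. The last check gave a tilt of about 0.01 rad from both cameras.
- **Knob:** I gripped the wing and turned it about 1.36 rad clockwise. At the end the moment about the vertical jumped to 0.26 N m, which I took as the stop. The two cameras put the wing at 82° and 73° in the world, against about 83° for the frame's long axis. I trust the scene camera more, because the side view had few points on the wing.
- **White panel:** I never went near it. It looks unchanged in the last picture, but I did not measure its edge.
- **Robot:** It was clear of everything at hand-in. The run took about 12 s, and the largest wrist force reported was about 9 N.

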